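# Put the upper dish on a two-tier breakfast stand

### The arm

A 6-joint arm with a two-finger parallel gripper is mounted at the origin on the work surface. World frame = base frame: x ahead of the robot, y to its left, z up, the work surface at z = 0. Lengths are in m, angles in degrees, forces in N, time in s.
With the tool pointing down it reaches from about 0.4 to 0.825 m from the base axis. Payload 7 kg.
Tool frame: the origin (TCP) lies on the front face of the gripper's body, between the roots of the fingers; the fingertips stand 66 mm ahead of it and the grasp point (between the pads) lies 47 mm ahead of it; z points along the fingers, y is the line along which they close (so a half turn about z gives the same grasp; the last joint's range is limited). The gripper opens to 88 mm and grips with 3 to 60 N. Pads are 19 mm wide; open, the fingers measure 130 mm over their backs; the gripper's body (78 mm by 193 mm) begins 47 mm behind the grasp point.
Start: joints at [-48.237, 20.546, 0.682, 0, -70.136, -16.507], TCP at [0.288, -0.61, 0.292] pointing down, gripper open.
Joint ranges: [-176.03, 176.03], [-82.01, 121.73], [-58.28, 71.71], [-173.87, 95.51], [-174.79, -0.11], [-173.66, 173.66]. Speed limits (degrees/s): [136.94, 136.94, 172.46, 180, 180, 180].

### API

Orientations are given as [roll, pitch, yaw] about the fixed x, y, z axes, in that order (R = Rz(yaw) Ry(pitch) Rx(roll)).
In Python, from plant import ctrl gives the robot as it stands.
- The arm moves only by the tool send_rows, never from a script. Its argument "deltas" is a list of rows, each a list of 2 entries, a list of its own where there are three numbers: the shift along the tool's x, y, z each as a share of 800 mm, from -1 to 1, then the turn about the tool's z as a share of 90 degrees, from -1 to 1. A call has exactly 5 rows; each row is the pose to reach, as a shift and turn from the pose commanded when the call began, along the tool's axes at that moment; what a row does not reach only later rows make up. A row lasts 1/12 s, in which the tool goes at most 41.7 mm and 7.16 degrees, less where a joint would pass 70% of its speed; a pose out of reach is approached as far as the arm can. A call with a number of a shift or a turn outside -1 to 1 is refused whole. A call with a gripper value outside its range is refused whole. "gripper" is the opening, from 0 (shut) to 1 (fully open), set as the call begins (left out, the last holds). The fingers move at their own pace and stop on an object; the grip force is fixed at half the most. Time passes only in rows, so rows that repeat a pose let the fingers close, or fill a call up. It gives the time, the measured TCP pose, the force, the opening and the grip force at its end, in the units of the state.
- ctrl.get_obs(): the state, without advancing time (a new reading comes with each control period).
- ctrl.snapshot(name): name is "scene" or "side" or "wrist"; returns a dict with "color" (400x640x3 uint8, red, green, blue), "vertical_fov" (degrees; the focal length in pixels is half the picture's height over the tangent of half this angle, whatever the lens; pixels are square), "cx", "cy" (the principal point, pixels), "rvec" (rotation vector, rad) and "tvec" (3), from world to camera coordinates, as OpenCV has them. Camera axes: x right, y down, z forward; pixel columns grow to the right and rows downward; lengths in m; the calibration is good to about 2 mm. A picture is of the moment at which its call begins. There is no depth.
- ctrl.close_job(): hands the job in; it is judged then, once.
Trained networks look in a picture, given as the dict that the camera call returned (one of the last four; its "shot" number tells which), for a name from the list of things; names that differ only in an ending like _2 or _b are one class to them, and where a whole thing is asked for, a point or a joint stands for the part that bears it (a point fixed in the world has none). Each returns a list of dicts, best first, with "conf" (0 to 1); they miss things now and then, are a little off and sometimes report something else, mostly with a low value. They report only what shows in the picture. A call takes as long as a camera call. They do not tell look-alikes from the thing itself.
- ctrl.boxes_of(picture, thing): "xy" ([column, row] as shares, 0 to 1, of the picture: columns of its width, rows of its height, amid what is visible of it).
- ctrl.cut_out(picture, thing): "pixels" (400x640 bool, what is visible of it) and "xy" ([column, row] as shares, 0 to 1, of the picture: columns of its width, rows of its height, amid what is visible of it).
The state is a dict: "clock": time; "joint_pos": joint angles; "qvel": joint speeds; "tau": joint torques, N m; "tool_pos": TCP position; "orientation": TCP orientation; "force": force on the tool from outside, world axes, zero at the start; "moment": the same for the moment, N m; "opening": finger opening in m; "gripper_force": force on a finger pad.
Only numpy, scipy, OpenCV 4.12 (cv2) and the standard library are available. Lean on these libraries where they do the work, as an engineer would, in place of code of your own. Each camera call takes 0.05 s, during which the arm holds its last target. There are 200 camera calls.

### The job

Put together the breakfast stand: lift the dish with the tall sleeve off the oak board, keep it level and thread it down over the stand's post. The sleeve will come to rest on a cross pin; without pushing hard, turn it until its notches drop over the pin and the dish is fully home on the collar, then let go. Lower it gently, never drop or force it, and leave everything else where it stands.

Things in the scene. Friction and masses are not known exactly. Their poses are not given: they have to be found in the camera images.
- tier: upper dish, loose, 0.25-0.5 kg, upright on the 14 mm thick oak board: white round dish 128 mm wide, rim 18 tall, steel sleeve rising from its middle to 84 mm. Origin: middle of the underside, z up. Two slots cross in the underside along the dish's x and y axes, each 7 mm wide, 12 deep, reaching 22 out from the middle: a notch every 90 degrees
- sleeve_top (a point): on the dish: middle of the sleeve's upper end, 84 mm above the underside. The sleeve is an octagon 30 mm over flats (flats face the dish's x and y axes and every 45 degrees between) with a straight through bore 15 mm over flats. Take it by its top 30 mm
- stand: the stand, fixed to the table: wooden foot 170 mm wide, 14 thick; steel collar 48 mm wide, top 60 mm above the table; upright steel post 12.5 mm thick rising from it. Origin: on the post's axis at table height, z up. Rigid: pressing the dish on it with more than 40 N (all contacts added up, twisting against the pin included) does damage. Home, the dish lies on the collar and the post stands 20 mm out of the sleeve
- post_top (a point): tip of the post, on its axis, 164 mm above the table; the last 12 mm taper to a 4 mm tip
- collar_top (a point): middle of the collar's upper face, on the post's axis. Just above it a steel cross pin, 4 mm thick, sticks out of the post 20 mm from the axis to both sides, its top 9 mm above the collar. Its direction differs each time and is NOT given by any orientation read; it does not turn. The dish stops on it, 9 mm above home, unless a pair of notches is within about 4 degrees of it
- cup: stoneware cup, 76 mm wide, 85 tall; bystander, origin under its middle; to be left alone
- jam_jar: closed jam jar, 68 mm wide, 95 tall; bystander, origin under its middle; to be left alone
- toast_rack: wire toast rack, 70 x 150 mm, 77 tall (long side along its y); bystander, origin under its middle; to be left alone
- side_plate: flat side plate, 120 mm wide, 16 tall; bystander, origin under its middle; to be left alone
- egg_cup: egg cup, 44 mm wide, 50 tall; bystander, origin under its middle; to be left alone
- salt_shaker: salt shaker, 38 mm wide, 68 tall, on the table; bystander, origin under its middle; to be left alone
Mind the look-alikes: they are no part of the job. Leave any green or turquoise look-alike of the tier alone.

How it is judged (in metres and radians):
On the way, in this order (a step that is already met when the one before it is completed fails the run):
1. the dish is threaded level on the post, its underside at least 44 mm below the post's tip (z of tier in the frame of stand below 0.12 m and horizontal distance between tier and stand below 0.005 m and angle between tier's own z axis and vertical below 0.1 rad), for 0.1 s.
2. the notches have dropped over the pin and the dish is home on the collar (z of tier in the frame of stand between 0.057 and 0.063 m and horizontal distance between tier and stand below 0.004 m and angle between tier's own z axis and vertical below 0.04 rad), for 0.2 s.
At the end, for the whole second after the job is handed in: the dish rests fully home on the collar (underside within 3 mm of 60 mm above the table), on the post's axis within 4 mm, level within 0.04 rad, still and released (all of step 2 and linear speed of tier below 0.02 m/s); the robot touches nothing.
It fails at once if the dish is dropped on or forced against the stand (more than 40 N between them) (contact force between tier and stand above 40 N).
It fails at once if the dish is tipped more than 0.35 rad (angle between tier's own z axis and vertical above 0.35 rad).
It fails at once if a bystander is moved more than 30 mm (distance of any of cup, jam_jar, toast_rack, side_plate, egg_cup, salt_shaker from where it was at the start of the episode above 0.03 m).
It fails at once if a standing bystander is tipped over (angle between any of cup, jam_jar, toast_rack, side_plate, egg_cup, salt_shaker's own z axis and vertical above 0.3 rad).
It also fails if it takes over 72 s, if anything falls off the work surface, if the arm or the gripper's body presses on something with over 40 N, if the wrist force passes 120 N, or if a joint passes its speed limit or range.

## Working session

There is one attempt and no reset: what is moved stays moved. The work goes in short steps, Python scripts to look and compute and a tool call to move; the robot and the scene stay as the last step left them, time stands still between calls to the robot, and variables do not carry over. Pictures are saved under pics/ and viewed, at most 10 in all, crops included, and the job is handed in when it is done.

Besides the shell and the picture viewer there is one more tool, called as name([rows], argument=value, ...), one row to a line, values as JSON. send_rows: Moves the arm, as the interface text tells. Shift numbers are shares of 800 mm and turn numbers shares of 90 degrees, none past 1 either way. Its arguments: {"type":"object","properties":{"deltas":{"type":"array","items":{"type":"array"}},"gripper":{"type":"number"}},"required":["deltas"]}

```bash
mkdir -p pics; cat > h.py <<'E'
import numpy as np, cv2
from plant import ctrl
def snap(n):
    return ctrl.snapshot(n)
def save(s,fn,crop=None,k=1):
    im=s["color"][:,:,::-1]
    if crop: im=im[crop[1]:crop[3],crop[0]:crop[2]]
    if k!=1: im=cv2.resize(im,None,fx=k,fy=k,interpolation=cv2.INTER_CUBIC)
    cv2.imwrite("pics/"+fn,im)
def cam(s):
    f=200/np.tan(np.radians(s["vertical_fov"])/2)
    K=np.array([[f,0,s["cx"]],[0,f,s["cy"]],[0,0,1.]])
    return K,cv2.Rodrigues(np.array(s["rvec"],float))[0],np.array(s["tvec"],float).ravel()
def ray(s,uv):
    K,R,t=cam(s); d=R.T@np.linalg.solve(K,[uv[0],uv[1],1.]); return -R.T@t,d
def atz(s,uv,z):
    c,d=ray(s,uv); return c+d*(z-c[2])/d[2]
def proj(s,P):
    K,R,t=cam(s); q=K@(R@np.array(P,float)+t); return q[:2]/q[2]
def tri(obs):
    A=np.zeros((3,3));b=np.zeros(3)
    for s,uv in obs:
        c,d=ray(s,uv); d/=np.linalg.norm(d); M=np.eye(3)-np.outer(d,d); A+=M;b+=M@c
    return np.linalg.solve(A,b)
def px(x): return np.array(x)*[640,400]
E
python3 - <<'E'
from h import *
im=[]
Z=dict(tier=.03,sleeve_top=.098,stand=.01,post_top=.164,collar_top=.06,cup=.04,jam_jar=.05,toast_rack=.04,side_plate=.01,egg_cup=.025,salt_shaker=.034)
for n in("scene","side"):
    s=snap(n); im.append(s["color"][:,:,::-1])
    c,d=ray(s,(320,200)); print(n,c.round(3),d.round(2),s["vertical_fov"])
    for t,z in Z.items():
        for b in ctrl.boxes_of(s,t)[:3]:
            p=px(b["xy"]); print(t,round(b["conf"],2),p.round(0),atz(s,p,z).round(3))
    save(s,n+"0.png")
E
```

```text
scene [1.182 0.294 0.603] [-0.77 -0.33 -0.54] 51.257512566075825
tier 0.8 [295. 191.] [ 0.347 -0.132  0.03 ]
tier 0.74 [415. 215.] [0.324 0.181 0.03 ]
tier 0.59 [328. 236.] [0.489 0.021 0.03 ]
sleeve_top 0.72 [328. 234.] [0.564 0.052 0.098]
sleeve_top 0.65 [417. 212.] [0.415 0.197 0.098]
sleeve_top 0.64 [294. 191.] [ 0.445 -0.085  0.098]
stand 0.58 [185. 213.] [ 0.528 -0.348  0.01 ]
post_top 0.87 [182. 213.] [ 0.699 -0.187  0.164]
collar_top 0.72 [182. 213.] [ 0.584 -0.3    0.06 ]
cup 0.65 [465. 260.] [0.459 0.314 0.04 ]
cup 0.56 [185. 215.] [ 0.567 -0.31   0.04 ]
jam_jar 0.63 [387. 243.] [0.483 0.155 0.05 ]
toast_rack 0.88 [317. 281.] [0.64  0.062 0.04 ]
side_plate 0.68 [420. 322.] [0.632 0.263 0.01 ]
egg_cup 0.69 [365. 304.] [0.645 0.161 0.025]
salt_shaker 0.63 [213. 267.] [ 0.683 -0.149  0.034]
salt_shaker 0.5 [365. 304.] [0.653 0.163 0.034]
side [0.388 0.752 1.057] [ 0.08 -0.62 -0.78] 47.608321593982396
tier 0.87 [316. 221.] [0.492 0.015 0.03 ]
tier 0.86 [377. 190.] [ 0.331 -0.122  0.03 ]
tier 0.63 [374. 285.] [0.318 0.19  0.03 ]
sleeve_top 0.89 [376. 189.] [ 0.339 -0.07   0.098]
sleeve_top 0.81 [314. 225.] [0.488 0.077 0.098]
sleeve_top 0.66 [242. 294.] [0.625 0.296 0.098]
stand 0.92 [324. 137.] [ 0.518 -0.345  0.01 ]
post_top 0.57 [322. 135.] [ 0.506 -0.19   0.164]
post_top 0.5 [306. 262.] [0.484 0.229 0.164]
post_top 0.15 [314. 222.] [0.483 0.116 0.164]
collar_top 0.79 [324. 137.] [ 0.515 -0.292  0.06 ]
collar_top 0.26 [316. 225.] [0.487 0.05  0.06 ]
cup 0.9 [298. 315.] [0.493 0.303 0.04 ]
cup 0.29 [260. 170.] [ 0.686 -0.138  0.04 ]
jam_jar 0.92 [304. 265.] [0.501 0.172 0.05 ]
jam_jar 0.25 [260. 171.] [ 0.685 -0.127  0.05 ]
toast_rack 0.59 [254. 222.] [0.661 0.053 0.04 ]
side_plate 0.77 [241. 296.] [0.647 0.261 0.01 ]
side_plate 0.34 [323. 137.] [ 0.523 -0.34   0.01 ]
egg_cup 0.87 [241. 255.] [0.673 0.153 0.025]
salt_shaker 0.61 [261. 169.] [ 0.688 -0.147  0.034]
```

View pics/scene0.png

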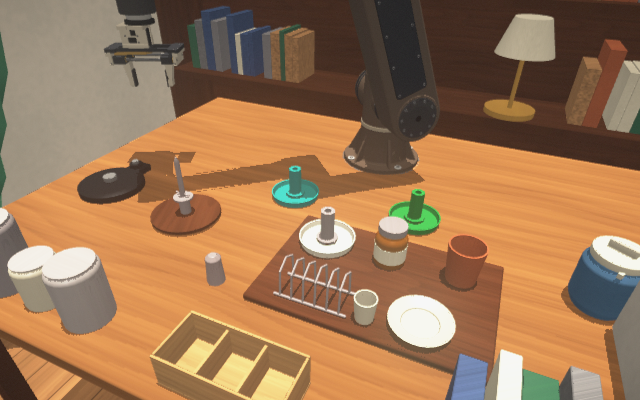

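View pics/side0.png

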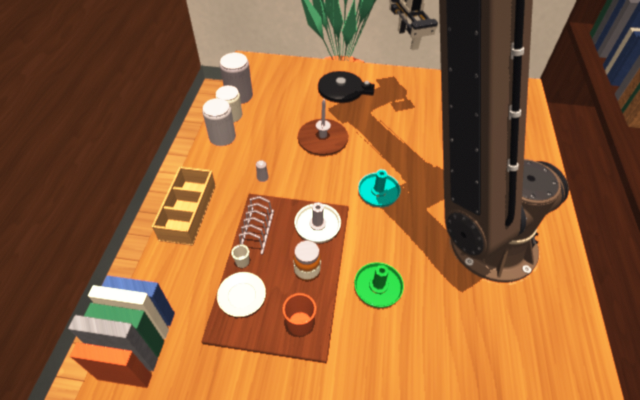

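The white dish on the board is at about scene (328,236) and side (318,222). The stand is at scene (185,213) and side (324,137). The turquoise and green dishes are look-alikes. Next I'll refine these positions and see the tool pose.

```bash
cat >> h.py <<'E'
from scipy.spatial.transform import Rotation as Ro
def move(target,grasp=None):
    o=ctrl.get_obs(); R=Ro.from_euler("xyz",o["orientation"],degrees=True).as_matrix()
    d=R.T@(np.array(target)-o["tool_pos"]); print("tool",np.array(o["tool_pos"]).round(4),"rpy",np.round(o["orientation"],2),"shares",(d/.8).round(4))
    return d
E
python3 - <<'E'
from h import *
a=snap("scene");b=snap("side");w=snap("wrist")
print("tip",tri([(a,(178,157)),(b,(324,102))]))
m={}
for s,near in((a,(328,236)),(b,(317,222))):
    for c in ctrl.cut_out(s,"tier"):
        if np.hypot(*(px(c["xy"])-near))<12:
            p=np.argwhere(c["pixels"]); print(p.min(0),p.max(0))
    for c in ctrl.cut_out(s,"stand")[:1]:
        p=np.argwhere(c["pixels"]); print("st",p.min(0),p.max(0), p[p[:,0]==p[:,0].min()])
for t in((.49,.018,.098),(.49,.018,.014),(.522,-.346,.164),(.522,-.346,.0)): print(t,proj(a,t).round(0),proj(b,t).round(0))
print(ctrl.get_obs()); move((.522,-.346,.35)); move((.49,.018,.3))
K,R,t=cam(w); print("cam",-R.T@t,R.T[:,2],w["vertical_fov"])
k=cv2.resize(a["color"][140:270,140:370,::-1],None,fx=3,fy=3); k2=cv2.resize(b["color"][90:250,270:370,::-1],None,fx=2,fy=2)
cv2.imwrite("pics/c1.png",k)
E
```

```text
tip [ 0.52204951 -0.33875282  0.16328004]
[207 299] [258 355]
st [158 150] [234 220] [[158 175]]
[203 294] [242 340]
st [100 298] [154 347] [[100 323]]
(0.49, 0.018, 0.098) [327. 211.] [317. 207.]
(0.49, 0.018, 0.014) [326. 241.] [317. 225.]
(0.522, -0.346, 0.164) [176. 157.] [324.  99.]
(0.522, -0.346, 0.0) [188. 216.] [323. 138.]
{'clock': 1.55, 'joint_pos': array([-4.82372482e+01,  2.05487136e+01,  6.85169625e-01, -5.40230261e-04,
       -7.01361267e+01, -1.65058937e+01]), 'qvel': array([ 0.0315502 , -0.17389652,  0.08768359, -0.06533735,  0.06692615,
        0.03765436]), 'tau': array([ 7.90322938e-04, -5.82384682e+01,  2.93301272e+01,  7.00240731e+00,
        1.24405517e-02, -1.00909224e-05]), 'tool_pos': array([ 0.28799134, -0.61048572,  0.29215739]), 'orientation': array([-1.79999829e+02,  5.80726525e-04, -1.54743325e+02]), 'force': array([-0.58770631, -0.64709852, -0.29158346]), 'moment': array([-0.01607579,  0.02727457,  0.04209765]), 'gripper_force': 0.0, 'opening': 0.08788129997326867}
tool [ 0.288  -0.6105  0.2922] rpy [-180.      0.   -154.74] shares [-0.4056  0.1742 -0.0723]
tool [ 0.288  -0.6105  0.2922] rpy [-180.      0.   -154.74] shares [-0.5636  0.6028 -0.0098]
cam [ 0.21952902 -0.64399207  0.38442005] [ 0.25810805  0.12187175 -0.95839841] 62.237269332764974
```

View pics/c1.png

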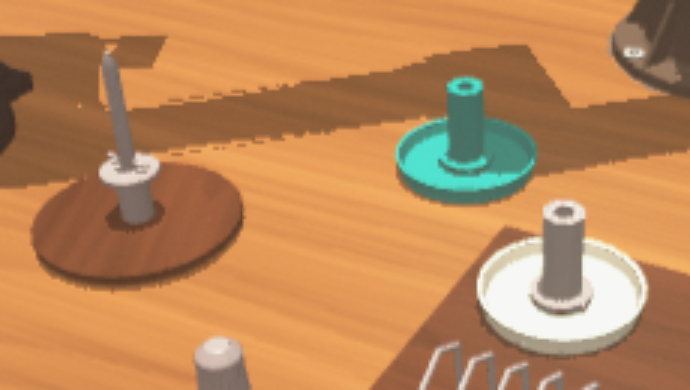

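Dish is at about (0.490, 0.018) and the stand at about (0.522, -0.341). In the crop, the post tip is at the upper left and the pin shows faintly above the collar. I'll go over the stand first to read the pin from above.

send_rows([
  [[-0.045,0.019,-0.02],0],
  [[-0.09,0.038,-0.04],0],
  [[-0.135,0.057,-0.06],0],
  [[-0.18,0.077,-0.07],0],
  [[-0.225,0.097,-0.07],0],
], gripper=1)

```text
clock: 1.97
tool_pos: [0.419, -0.4627, 0.351]
orientation: [-179.8, 0.1, -154.8]
force: [1.0, -0.7, -0.1]
opening: 0.0876
gripper_force: 0.0
```

send_rows([
  [[-0.045,0.019,0],0],
  [[-0.09,0.038,0],0],
  [[-0.135,0.058,0],0],
  [[-0.17,0.074,0],0],
  [[-0.18,0.08,0],0],
])

```text
clock: 2.38
tool_pos: [0.5232, -0.341, 0.348]
orientation: [180.0, 0.0, -154.6]
force: [1.0, -1.1, -0.2]
opening: 0.0882
gripper_force: 0.0
```

```bash
python3 - <<'E'
from h import *
w=snap("wrist"); move((.49,.018,.30))
for t in((.522,-.341,.164),(.522,-.341,.06)): print(proj(w,t).round(0))
for t,z in(("post_top",.164),("collar_top",.06),("stand",.0)):
    for b in ctrl.boxes_of(w,t)[:2]:
        p=px(b["xy"]); print(t,round(b["conf"],2),p.round(1),atz(w,p,z).round(4))
q=proj(w,(.522,-.341,.06)).astype(int); print(q)
x0,y0=max(q[0]-65,0),max(q[1]-65,0); print(x0,y0)
save(w,"w1.png",(x0,y0,x0+130,y0+130),4.5)
E
```

```text
tool [ 0.5229 -0.3411  0.348 ] rpy [ 1.7999e+02  3.0000e-02 -1.5454e+02] shares [-0.1557  0.423   0.0602]
[325. 188.]
[324. 164.]
post_top 0.71 [316.7 157. ] [ 0.5008 -0.3587  0.164 ]
collar_top 0.68 [319.4 154. ] [ 0.5136 -0.3512  0.06  ]
stand 0.82 [317.6 155.9] [ 0.5262 -0.3485  0.    ]
[324 164]
259 99
```

View pics/w1.png

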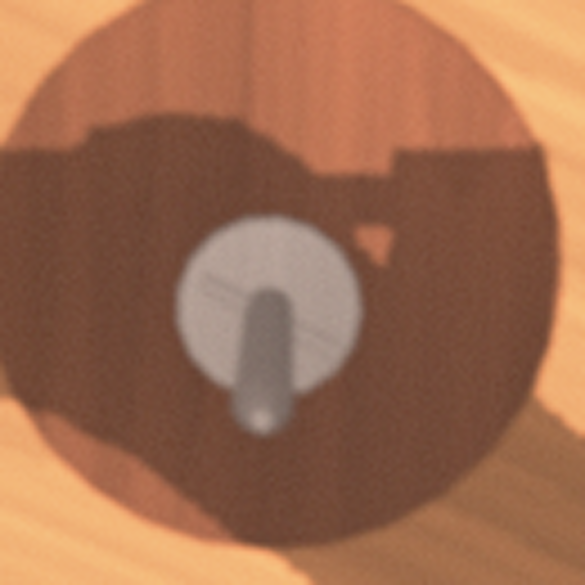

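The post tip is at crop (263,420), the collar centre at (269,307), and the pin runs from about (203,282) to (338,338). I'll convert these to world positions.

```bash
python3 - <<'E'
from h import *
w=snap("wrist"); f=lambda x,y:(259+(x+.5)/4.5-.5,99+(y+.5)/4.5-.5)
print("tip",atz(w,f(263,420),.164),"collar",atz(w,f(269,307),.06))
A=atz(w,f(203,282),.067);B=atz(w,f(338,338),.067); d=B-A; print(A,B,np.linalg.norm(d),np.degrees(np.arctan2(d[1],d[0])))
E
```

```text
tip [ 0.52551779 -0.34862641  0.164     ] collar [ 0.52483771 -0.34913772  0.06      ]
[ 0.52479866 -0.36752333  0.067     ] [ 0.52327394 -0.33025135  0.067     ] 0.03730315272933967 92.34254037097409
```

send_rows([
  [[-0.01,0.048,0],0],
  [[-0.02,0.096,0],0],
  [[-0.03,0.144,0],0],
  [[-0.04,0.192,0],0],
  [[-0.05,0.24,0],0],
])

```text
clock: 3.05
tool_pos: [0.4735, -0.1534, 0.3482]
orientation: [-180.0, 0.0, -154.9]
force: [-0.6, -0.2, 0.3]
opening: 0.0877
gripper_force: 0.0
```

send_rows([
  [[-0.03,0.045,0],0],
  [[-0.06,0.09,0],0],
  [[-0.09,0.135,0.02],0],
  [[-0.1057,0.183,0.04],0],
  [[-0.1057,0.183,0.05],0],
])

```text
clock: 3.47
tool_pos: [0.4885, 0.0178, 0.3076]
orientation: [180.0, 0.1, -154.7]
force: [0.2, 0.0, -0.4]
opening: 0.0878
gripper_force: 0.0
```

```bash
python3 - <<'E'
from h import *
w=snap("wrist"); print(ctrl.get_obs()["tool_pos"],ctrl.get_obs()["orientation"])
print(proj(w,(.49,.018,.098)),proj(w,(.49,.018,.014)))
for t,z in(("sleeve_top",.098),("tier",.03)):
    for b in ctrl.boxes_of(w,t)[:3]:
        p=px(b["xy"]); print(t,round(b["conf"],2),p.round(1),atz(w,p,z).round(4))
q=proj(w,(.49,.018,.07)).astype(int); x0,y0=max(q[0]-75,0),max(q[1]-75,0); print(x0,y0)
save(w,"w2.png",(x0,y0,x0+150,y0+150),4)
E
```

```text
[0.48763174 0.017203   0.30540404] [ 1.79919240e+02 -1.26058988e-01 -1.54675008e+02]
[323.40005342 182.98434083] [323.22907386 165.25640137]
sleeve_top 0.92 [523.4  75.3] [0.3306 0.1325 0.098 ]
sleeve_top 0.77 [251.8  11.3] [ 0.3844 -0.0964  0.098 ]
sleeve_top 0.61 [321.8 164.8] [0.4749 0.0092 0.098 ]
tier 0.79 [523.5  77.2] [0.312  0.1671 0.03  ]
tier 0.61 [321.8 167.4] [0.49   0.0162 0.03  ]
tier 0.6 [249.    8.5] [ 0.3752 -0.118   0.03  ]
248 101
```

View pics/w2.png

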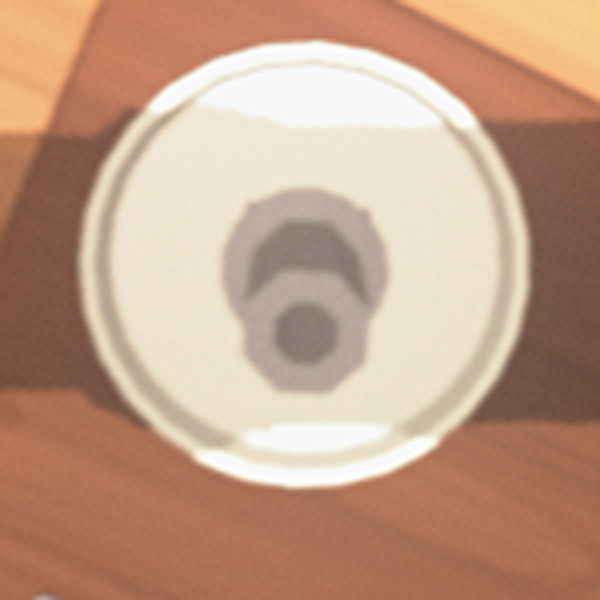

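Dish sleeve top is at crop (306,332), and its octagon flats are nearly in line with the tool axes. I'll compute the grasp move.

```bash
python3 - <<'E'
from h import *
w=snap("wrist"); f=lambda x,y:(248+(x+.5)/4-.5,101+(y+.5)/4-.5)
p=atz(w,f(306,332),.098); print(p, "rim",atz(w,f(304,264),.032)); p[2]=.13; move(p)
E
```

```text
[0.48984004 0.01543096 0.098     ] rim [0.48739956 0.0139183  0.032     ]
tool [0.4889 0.0142 0.3085] rpy [-1.7997e+02 -1.0000e-02 -1.5476e+02] shares [-0.0018  0.001   0.2232]
```

send_rows([
  [[-0.001,0,0.045],0],
  [[-0.001,0,0.09],0],
  [[-0.001,0,0.13],0],
  [[-0.001,0,0.165],0],
  [[-0.001,0,0.18],0],
])

```text
clock: 4.08
tool_pos: [0.4885, 0.0131, 0.1616]
orientation: [180.0, -0.2, -154.9]
force: [-0.9, -0.2, 0.3]
opening: 0.087
gripper_force: 0.0
```

send_rows([
  [[0,0,0.015],0],
  [[0,0,0.03],0],
  [[0,0,0.042],0],
  [[0,0,0.042],0],
  [[0,0,0.042],0],
])

```text
clock: 4.5
tool_pos: [0.4899, 0.0145, 0.1308]
orientation: [-180.0, -0.0, -154.8]
force: [0.5, -0.2, 0.4]
opening: 0.0874
gripper_force: 0.0
```

send_rows([
  [[0,0,0],0],
  [[0,0,0],0],
  [[0,0,0],0],
  [[0,0,0],0],
  [[0,0,0],0],
], gripper=0.25)

```text
clock: 4.92
tool_pos: [0.4897, 0.0155, 0.1309]
orientation: [-180.0, 0.0, -154.7]
force: [1.3, -0.5, 0.1]
opening: 0.0597
gripper_force: 0.0
```

send_rows([
  [[0,0,0],0],
  [[0,0,0],0],
  [[0,0,0],0],
  [[0,0,0],0],
  [[0,0,0],0],
])

```text
clock: 5.33
tool_pos: [0.4895, 0.0155, 0.1306]
orientation: [180.0, 0.0, -154.7]
force: [-0.7, 2.5, 1.2]
opening: 0.0301
gripper_force: 30.0
```

send_rows([
  [[0,0,0],0],
  [[0,0,-0.01],0],
  [[0,0,-0.03],0],
  [[0,0,-0.06],0],
  [[0,0,-0.1],0],
], gripper=0.25)

```text
clock: 5.75
tool_pos: [0.4878, 0.0147, 0.2096]
orientation: [180.0, -0.3, -154.8]
force: [0.9, 0.8, -4.3]
opening: 0.0299
gripper_force: 30.0
```

send_rows([
  [[0,0,-0.04],0],
  [[0,0,-0.08],0],
  [[0,0,-0.12],0],
  [[0,0,-0.15],0],
  [[0,0,-0.15],0],
])

```text
clock: 6.17
tool_pos: [0.4911, 0.0153, 0.3362]
orientation: [-179.9, 0.4, -154.7]
force: [1.0, 0.9, -3.0]
opening: 0.0301
gripper_force: 30.0
```

```bash
python3 - <<'E'
from h import *
w=snap("wrist"); o=ctrl.get_obs(); print(o["force"],o["opening"]); z=np.array(o["tool_pos"])
move((.5255,-.3486,.33))
R=Ro.from_euler("xyz",o["orientation"],degrees=True).as_matrix()
print("expected sleeve top",proj(w,z+R@[0,0,.032]))
save(w,"w3.png",(220,60,420,400),1.75)
E
```

```text
[ 0.17538647 -0.30945151 -4.44757539] 0.02981024912319005
tool [0.4901 0.0154 0.3332] rpy [-179.98    0.27 -154.75] shares [ 0.1541 -0.4304  0.0034]
expected sleeve top [326.80675621 278.3779908 ]
```

View pics/w3.png

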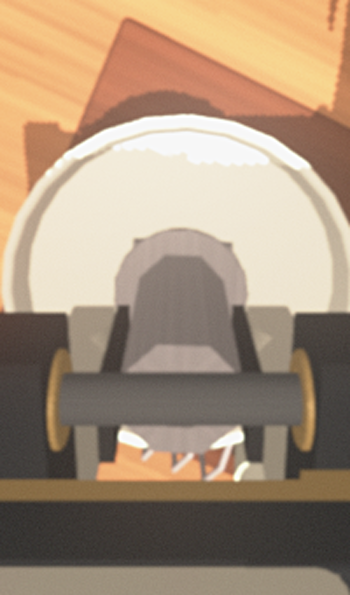

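The dish hangs level in the fingers. The sleeve top is at about crop (181,398), and small bumps on the boss sit 45° off the tool axes, at crop (138,242) and (225,242). They are probably the notch directions, at about 70° in the world, and the pin is at about 92°. So I'll turn +22° in the world, which is -0.244 in tool share, and carry the dish over.

send_rows([
  [[0.007,-0.02,0],-0.02],
  [[0.02,-0.056,0],-0.05],
  [[0.035,-0.098,0],-0.09],
  [[0.05,-0.14,0],-0.13],
  [[0.065,-0.182,0],-0.16],
])

```text
clock: 6.63
tool_pos: [0.5036, -0.1398, 0.3289]
orientation: [179.9, -0.1, -140.1]
force: [1.5, 0.9, -4.1]
opening: 0.0295
gripper_force: 30.0
```

```bash
python3 - <<'E'
from h import *
move((.5255,-.3486,.335))
E
```

```text
tool [ 0.5036 -0.1398  0.3289] rpy [ 1.7987e+02 -1.1000e-01 -1.4012e+02] shares [ 0.1463 -0.2179 -0.0078]
```

send_rows([
  [[0.028,-0.041,0],-0.03],
  [[0.055,-0.082,0],-0.06],
  [[0.083,-0.123,0],-0.08],
  [[0.108,-0.16,0],-0.084],
  [[0.126,-0.188,0],-0.084],
])

```text
clock: 7.05
tool_pos: [0.5219, -0.3212, 0.3282]
orientation: [179.8, -0.1, -132.8]
force: [1.0, 1.0, -4.5]
opening: 0.0302
gripper_force: 30.0
```

send_rows([
  [[0.012,-0.018,0],0],
  [[0.019,-0.028,0],0],
  [[0.019,-0.028,0],0],
  [[0.019,-0.028,0],0],
  [[0.019,-0.028,0],0],
])

```text
clock: 7.47
tool_pos: [0.5288, -0.3441, 0.3297]
orientation: [179.9, -0.0, -132.8]
force: [-0.4, 0.5, -5.0]
opening: 0.03
gripper_force: 30.0
```

```bash
python3 - <<'E'
from h import *
P=[]
for i in range(4): P.append(ctrl.get_obs()["tool_pos"]); a=snap(("scene","side")[i%2]); 
b=a; a=snap("scene"); t=np.mean(P,0); print(P[0],t); move((.5255,-.3486,.335))
for s in(a,b):
    print(proj(s,t-[0,0,.032]),proj(s,(.5255,-.3486,.164)),proj(s,(.5255,-.3486,0)))
A=cv2.resize(a["color"][70:250,110:250,::-1],None,fx=2.8,fy=2.8,interpolation=cv2.INTER_CUBIC)
B=cv2.resize(b["color"][20:200,260:400,::-1],None,fx=2.8,fy=2.8,interpolation=cv2.INTER_CUBIC)
cv2.imwrite("pics/ab.png",np.hstack([A,B]))
E
```

```text
[ 0.52879195 -0.34411215  0.32973801] [ 0.52898823 -0.3440011   0.33029392]
tool [ 0.5293 -0.3442  0.3309] rpy [-1.7998e+02  2.0000e-02 -1.3272e+02] shares [ 0.0072 -0.0003 -0.0051]
[163.50222941 101.18584947] [174.24455302 157.35431212] [185.91481476 216.03128413]
[322.74540084  61.96357793] [323.34405387  98.82822729] [322.4711721  137.82844586]
```

View pics/ab.png

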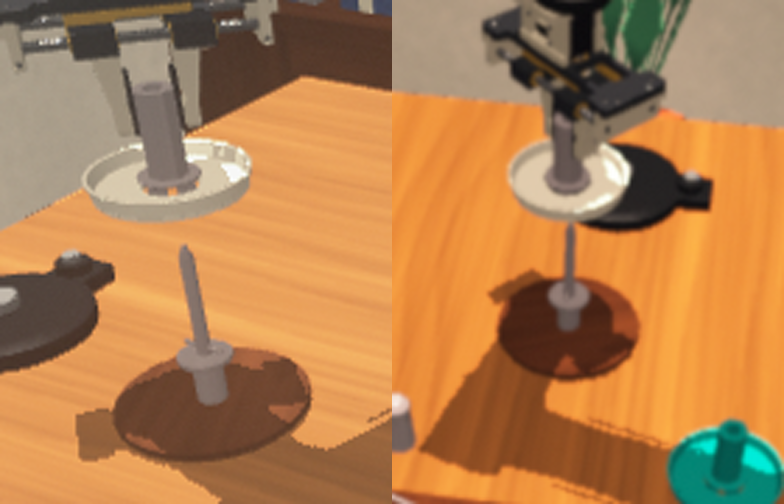

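The sleeve is over the post, and the residual offset between predicted and seen pixels is the same for the sleeve top and the tip, about (+1.2,+0.9) px in the scene view. So the stand estimate holds, at about (0.525, -0.3475). I'll make the small correction and lower slowly, watching the force.

send_rows([
  [[0.003,0,0],0],
  [[0.0065,0.0008,0.01],0],
  [[0.0065,0.0008,0.03],0],
  [[0.0065,0.0008,0.045],0],
  [[0.0065,0.0008,0.05],0],
])

```text
clock: 8.13
tool_pos: [0.524, -0.3478, 0.2876]
orientation: [179.8, -0.0, -132.8]
force: [-0.1, 0.7, -5.4]
opening: 0.0296
gripper_force: 30.0
```

send_rows([
  [[0,0,0.005],0],
  [[0,0,0.01],0],
  [[0,0,0.015],0],
  [[0,0,0.02],0],
  [[0,0,0.02],0],
])

```text
clock: 8.55
tool_pos: [0.525, -0.3482, 0.2738]
orientation: [179.9, -0.0, -132.8]
force: [-0.1, -0.5, -4.5]
opening: 0.0297
gripper_force: 30.0
```

send_rows([
  [[0,0,0.002],0],
  [[0,0,0.004],0],
  [[0,0,0.006],0],
  [[0,0,0.008],0],
  [[0,0,0.008],0],
])

```text
clock: 8.97
tool_pos: [0.525, -0.3483, 0.2678]
orientation: [180.0, -0.0, -132.8]
force: [-0.1, -0.7, -4.6]
opening: 0.0297
gripper_force: 30.0
```

send_rows([
  [[0,0,0.002],0],
  [[0,0,0.004],0],
  [[0,0,0.006],0],
  [[0,0,0.008],0],
  [[0,0,0.008],0],
])

```text
clock: 9.38
tool_pos: [0.525, -0.3483, 0.2613]
orientation: [180.0, -0.0, -132.8]
force: [0.7, -0.9, -5.1]
opening: 0.0303
gripper_force: 30.0
```

send_rows([
  [[0,0,0.004],0],
  [[0,0,0.009],0],
  [[0,0,0.014],0],
  [[0,0,0.02],0],
  [[0,0,0.02],0],
])

```text
clock: 9.8
tool_pos: [0.5246, -0.3481, 0.2442]
orientation: [179.9, -0.0, -132.8]
force: [0.1, 1.0, -4.7]
opening: 0.0299
gripper_force: 30.0
```

send_rows([
  [[0,0,0.005],0],
  [[0,0,0.01],0],
  [[0,0,0.02],0],
  [[0,0,0.03],0],
  [[0,0,0.03],0],
])

```text
clock: 10.22
tool_pos: [0.5244, -0.3479, 0.2194]
orientation: [179.8, -0.0, -132.8]
force: [0.7, 0.8, -5.8]
opening: 0.0295
gripper_force: 30.0
```

send_rows([
  [[0,0,0.005],0],
  [[0,0,0.01],0],
  [[0,0,0.015],0],
  [[0,0,0.02],0],
  [[0,0,0.02],0],
])

```text
clock: 10.63
tool_pos: [0.5248, -0.3482, 0.2047]
orientation: [179.9, -0.0, -132.8]
force: [0.4, -0.6, -4.4]
opening: 0.0297
gripper_force: 30.0
```

send_rows([
  [[0,0,0.004],0],
  [[0,0,0.008],0],
  [[0,0,0.012],0],
  [[0,0,0.015],0],
  [[0,0,0.015],0],
])

```text
clock: 11.05
tool_pos: [0.5249, -0.3482, 0.193]
orientation: [179.9, -0.0, -132.8]
force: [0.0, 0.5, -4.7]
opening: 0.03
gripper_force: 30.0
```

send_rows([
  [[0,0,0.001],0],
  [[0,0,0.002],0],
  [[0,0,0.003],0],
  [[0,0,0.004],0],
  [[0,0,0.004],0],
])

```text
clock: 11.47
tool_pos: [0.5251, -0.3483, 0.1904]
orientation: [180.0, -0.0, -132.8]
force: [-0.3, 0.1, -3.4]
opening: 0.0299
gripper_force: 30.0
```

send_rows([
  [[0,0,0.001],0],
  [[0,0,0.002],0],
  [[0,0,0.003],0],
  [[0,0,0.003],0],
  [[0,0,0.003],0],
])

```text
clock: 11.88
tool_pos: [0.5251, -0.3484, 0.1881]
orientation: [180.0, -0.0, -132.8]
force: [0.3, 0.8, -4.5]
opening: 0.03
gripper_force: 30.0
```

send_rows([
  [[0,0,0.0005],0],
  [[0,0,0.001],0],
  [[0,0,0.0015],0],
  [[0,0,0.002],0],
  [[0,0,0.002],0],
])

```text
clock: 12.3
tool_pos: [0.5251, -0.3483, 0.1864]
orientation: [180.0, -0.0, -132.8]
force: [-0.6, -0.6, -4.2]
opening: 0.0298
gripper_force: 30.0
```

send_rows([
  [[0,0,0.0005],0],
  [[0,0,0.001],0],
  [[0,0,0.0015],0],
  [[0,0,0.0015],0],
  [[0,0,0.0015],0],
])

```text
clock: 12.72
tool_pos: [0.5252, -0.3484, 0.1855]
orientation: [-180.0, 0.0, -132.8]
force: [-0.6, -0.4, -2.4]
opening: 0.0298
gripper_force: 30.0
```

```bash
python3 - <<'E'
from h import *
o=ctrl.get_obs(); print(o["force"],o["moment"],o["tool_pos"])
E
```

```text
[-0.62705226 -0.42440856 -2.44217941] [ 0.09825702  0.13306824 -0.04951335] [ 0.52519217 -0.34840054  0.18553434]
```

send_rows([
  [[0,0,0.0003],0],
  [[0,0,0.0006],0],
  [[0,0,0.001],0],
  [[0,0,0.001],0],
  [[0,0,0.001],0],
])

```text
clock: 13.13
tool_pos: [0.5252, -0.3485, 0.1853]
orientation: [-180.0, 0.0, -132.8]
force: [-2.2, 2.4, 5.6]
opening: 0.0301
gripper_force: 30.0
```

The dish is on the pin with about 10 N. I'll turn in small steps.

send_rows([
  [[0,0,0],-0.008],
  [[0,0,0],-0.016],
  [[0,0,0],-0.024],
  [[0,0,0],-0.03],
  [[0,0,0],-0.03],
])

```text
clock: 13.55
tool_pos: [0.5257, -0.3486, 0.1853]
orientation: [-179.9, 0.0, -130.0]
force: [-0.9, 1.3, 5.4]
opening: 0.0303
gripper_force: 30.0
```

send_rows([
  [[0,0,0],-0.008],
  [[0,0,0],-0.016],
  [[0,0,0],-0.024],
  [[0,0,0],-0.03],
  [[0,0,0],-0.03],
])

```text
clock: 13.97
tool_pos: [0.5259, -0.3486, 0.1854]
orientation: [-179.9, 0.0, -127.3]
force: [-0.6, 1.6, 5.4]
opening: 0.0296
gripper_force: 30.0
```

Nothing in that direction yet, so I'll go back past the start the other way.

send_rows([
  [[0,0,0],0.02],
  [[0,0,0],0.04],
  [[0,0,0],0.06],
  [[0,0,0],0.08],
  [[0,0,0],0.085],
])

```text
clock: 14.38
tool_pos: [0.5256, -0.3484, 0.1853]
orientation: [-179.9, 0.0, -135.1]
force: [-1.6, 2.6, 6.8]
opening: 0.0297
gripper_force: 30.0
```

send_rows([
  [[0,0,0],0.01],
  [[0,0,0],0.02],
  [[0,0,0],0.03],
  [[0,0,0],0.03],
  [[0,0,0],0.03],
])

```text
clock: 14.8
tool_pos: [0.5255, -0.3484, 0.1853]
orientation: [-179.9, 0.0, -137.7]
force: [-1.4, 1.5, 6.3]
opening: 0.0302
gripper_force: 30.0
```

send_rows([
  [[0,0,0],0.01],
  [[0,0,0],0.02],
  [[0,0,0],0.03],
  [[0,0,0],0.03],
  [[0,0,0],0.03],
])

```text
clock: 15.22
tool_pos: [0.5256, -0.3484, 0.1853]
orientation: [-179.9, 0.0, -140.4]
force: [-1.5, 2.4, 5.9]
opening: 0.0299
gripper_force: 30.0
```

send_rows([
  [[0,0,0],0.025],
  [[0,0,0],0.05],
  [[0,0,0],0.075],
  [[0,0,0],0.1],
  [[0,0,0],0.1],
])

```text
clock: 15.63
tool_pos: [0.5254, -0.3483, 0.1853]
orientation: [-180.0, 0.0, -149.5]
force: [-2.2, 3.2, 7.9]
opening: 0.0299
gripper_force: 30.0
```

send_rows([
  [[0,0,0],0.025],
  [[0,0,0],0.05],
  [[0,0,0],0.075],
  [[0,0,0],0.1],
  [[0,0,0],0.1],
])

```text
clock: 16.05
tool_pos: [0.5251, -0.348, 0.1852]
orientation: [180.0, 0.0, -158.5]
force: [-3.9, 4.4, 8.4]
opening: 0.0299
gripper_force: 30.0
```

send_rows([
  [[0,0,0],0.025],
  [[0,0,0],0.05],
  [[0,0,0],0.075],
  [[0,0,0],0.1],
  [[0,0,0],0.1],
])

```text
clock: 16.47
tool_pos: [0.5249, -0.3478, 0.1849]
orientation: [180.0, -0.0, -167.6]
force: [-2.4, 4.8, 6.4]
opening: 0.0298
gripper_force: 30.0
```

send_rows([
  [[0,0,0],0.01],
  [[0,0,0],0.02],
  [[0,0,0],0.03],
  [[0,0,0],0.03],
  [[0,0,0],0.03],
])

```text
clock: 16.88
tool_pos: [0.5249, -0.3477, 0.1846]
orientation: [179.9, -0.0, -170.1]
force: [-2.4, 5.5, 5.5]
opening: 0.0302
gripper_force: 30.0
```

send_rows([
  [[0,0,0],0.01],
  [[0,0,0],0.02],
  [[0,0,0],0.03],
  [[0,0,0],0.03],
  [[0,0,0],0.03],
])

```text
clock: 17.3
tool_pos: [0.5249, -0.3476, 0.1839]
orientation: [179.9, -0.0, -172.9]
force: [-1.2, 4.7, 0.0]
opening: 0.03
gripper_force: 30.0
```

send_rows([
  [[0,0,0],0.01],
  [[0,0,0],0.02],
  [[0,0,0],0.03],
  [[0,0,0],0.03],
  [[0,0,0],0.03],
])

```text
clock: 17.72
tool_pos: [0.5248, -0.3475, 0.1836]
orientation: [179.9, -0.1, -175.6]
force: [-0.7, 5.6, -1.4]
opening: 0.0297
gripper_force: 30.0
```

Force has fallen and the dish is sinking, so the notches are over the pin. I'll centre it and lower gently.

send_rows([
  [[0,0.0006,0],0.008],
  [[0,0.0008,0],0.016],
  [[0,0.0008,0.0005],0.016],
  [[0,0.0008,0.001],0.016],
  [[0,0.0008,0.0015],0.016],
])

```text
clock: 18.13
tool_pos: [0.5249, -0.3474, 0.1831]
orientation: [180.0, -0.0, -177.0]
force: [-2.2, 5.7, -2.2]
opening: 0.0297
gripper_force: 30.0
```

send_rows([
  [[0,0,0.0005],0],
  [[0,0,0.001],0],
  [[0,0,0.0015],0],
  [[0,0,0.002],0],
  [[0,0,0.002],0],
])

```text
clock: 18.55
tool_pos: [0.5252, -0.3474, 0.1817]
orientation: [180.0, 0.0, -177.0]
force: [-0.2, 4.7, -2.7]
opening: 0.03
gripper_force: 30.0
```

send_rows([
  [[0,0.0006,0.001],0],
  [[0,0.0008,0.002],0],
  [[0,0.0008,0.003],0],
  [[0,0.0008,0.004],0],
  [[0,0.0008,0.004],0],
])

```text
clock: 18.97
tool_pos: [0.5251, -0.3473, 0.1783]
orientation: [-180.0, 0.0, -177.0]
force: [0.4, 2.1, -4.1]
opening: 0.0299
gripper_force: 30.0
```

send_rows([
  [[0,0,0.0005],0],
  [[0,0,0.001],0],
  [[0,0,0.0015],0],
  [[0,0,0.0015],0],
  [[0,0,0.0015],0],
])

```text
clock: 19.38
tool_pos: [0.525, -0.3472, 0.1773]
orientation: [-180.0, -0.0, -177.0]
force: [0.1, -0.0, -4.6]
opening: 0.03
gripper_force: 30.0
```

send_rows([
  [[0,0,0.0003],0],
  [[0,0,0.0006],0],
  [[0,0,0.0008],0],
  [[0,0,0.0008],0],
  [[0,0,0.0008],0],
])

```text
clock: 19.8
tool_pos: [0.5251, -0.3472, 0.1767]
orientation: [-180.0, -0.0, -177.0]
force: [0.7, 0.6, -4.3]
opening: 0.0301
gripper_force: 30.0
```

send_rows([
  [[0,0,0.0003],0],
  [[0,0,0.0006],0],
  [[0,0,0.0008],0],
  [[0,0,0.0008],0],
  [[0,0,0.0008],0],
])

```text
clock: 20.22
tool_pos: [0.5251, -0.3472, 0.1766]
orientation: [-180.0, 0.0, -177.0]
force: [-2.8, 0.1, 2.8]
opening: 0.03
gripper_force: 30.0
```

send_rows([
  [[0,0,0.0002],0],
  [[0,0,0.0004],0],
  [[0,0,0.0006],0],
  [[0,0,0.0006],0],
  [[0,0,0.0006],0],
])

```text
clock: 20.63
tool_pos: [0.5252, -0.3472, 0.1766]
orientation: [-180.0, 0.0, -177.0]
force: [-3.0, 1.8, 6.9]
opening: 0.0297
gripper_force: 30.0
```

Home on the collar, 8.9 mm below the pin stop with a light contact force. Releasing and retreating straight up.

send_rows([
  [[0,0,-0.0005],0],
  [[0,0,-0.0005],0],
  [[0,0,-0.0005],0],
  [[0,0,-0.0005],0],
  [[0,0,-0.0005],0],
], gripper=0.7)

```text
clock: 21.05
tool_pos: [0.5252, -0.3471, 0.1759]
orientation: [-180.0, 0.0, -177.0]
force: [0.1, -0.4, 0.9]
opening: 0.0573
gripper_force: 0.0
```

send_rows([
  [[0,0,0],0],
  [[0,0,0],0],
  [[0,0,-0.005],0],
  [[0,0,-0.015],0],
  [[0,0,-0.03],0],
])

```text
clock: 21.47
tool_pos: [0.5247, -0.3469, 0.2]
orientation: [180.0, -0.1, -177.0]
force: [-0.1, -0.1, -0.1]
opening: 0.0612
gripper_force: 0.0
```

send_rows([
  [[0,0,-0.02],0],
  [[0,0,-0.06],0],
  [[0,0,-0.1],0],
  [[0,0,-0.14],0],
  [[0,0,-0.14],0],
])

```text
clock: 21.88
tool_pos: [0.5271, -0.3486, 0.3213]
orientation: [-179.6, 0.6, -176.9]
force: [1.6, -0.3, 0.2]
opening: 0.0614
gripper_force: 0.0
```

```bash
python3 - <<'E'
from h import *
a=snap("scene");b=snap("side")
A=cv2.resize(a["color"][70:250,110:250,::-1],None,fx=2.8,fy=2.8,interpolation=cv2.INTER_CUBIC)
B=cv2.resize(b["color"][20:200,260:400,::-1],None,fx=2.8,fy=2.8,interpolation=cv2.INTER_CUBIC)
cv2.imwrite("pics/end.png",np.hstack([A,B])); print(ctrl.get_obs()["tool_pos"])
E
```

```text
[ 0.52562596 -0.34729544  0.3152729 ]
```

View pics/end.png

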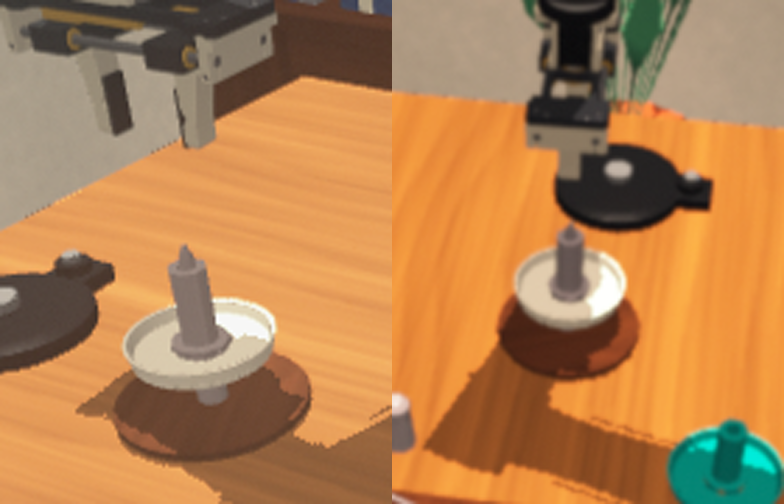

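The dish sits level on the collar with the post tip showing out of the sleeve at crop (185,250), and the gripper is clear above it. Handing in.

```bash
python3 -c "
from plant import ctrl
print(ctrl.close_job())"
```

```text
the job is handed in; nothing more can be done
None
```

The dish is threaded on the post with its notches over the pin, resting level on the collar and released; I handed the job in at about 22 s, and no verdict came back.

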